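# Press the bushing home and show the bar to the inspection camera

### The arm

A 7-joint arm with a two-finger parallel gripper is mounted at the origin on the work surface. World frame = base frame: x ahead of the robot, y to its left, z up, the work surface at z = 0. Lengths are in m, angles in rad, forces in N, time in s.
With the tool pointing down it reaches from about 0.425 to 0.925 m from the base axis. Payload 6.8 kg.
Tool frame: the origin (TCP) lies between the finger pads; the fingertips stand finger_overhang ahead of it and the grasp point (between the pads) lies 6 mm ahead of it (finger_overhang is the distance from the TCP to the fingertips, in m); z points along the fingers, y is the line along which they close (so a half turn about z gives the same grasp; the last joint's range is limited). The gripper opens to 85 mm and grips with 20 to 120 N. Pads are 22 mm wide; open, the fingers measure 114 mm over their backs; the gripper's body (76 mm by 85 mm) begins 54 mm behind the grasp point. The pads swing forward as they close: fully open they stand 13 mm farther back than shut.
Start: joints at [1.201, 0.477, 0.022, 1.555, -0.011, 1.109, -0.083], TCP at [0.175, -0.652, 0.256] pointing down, gripper open.
Joint ranges: [-2.96, 2.96], [-0.34, 2.1], [-1.41, 1.46], [0.24, 2.44], [-1.37, 4.51], [0.17, 1.92], [-2.96, 2.96]. Speed limits (rad/s): [2.39, 2.39, 3.14, 3.14, 3.14, 3.14, 3.14].

### API

Orientations are given as a unit quaternion [w, x, y, z].
In Python, from station import * gives the robot as it stands.
- The arm moves only by the tool drive_tool, never from a script. Its argument "increments" is a list of rows, each an object of numbers: "claw": the finger opening in m, from 0 to 0.0854; "dx", "dy", "dz": the shift along the tool's x, y, z in m; "wx", "wy", "wz": the turn, a rotation vector about the tool's x, y, z in degrees. A call has 1 to 20 rows; each row shifts and turns the commanded pose from where the row before left it, along the tool's axes as they then stand; what a row does not reach is not made up. A row lasts 1/8 s, in which the tool goes at most 62.5 mm and 10.7 degrees, less where a joint would pass 70% of its speed; a pose out of reach is approached as far as the arm can. A call with a gripper value outside its range is refused whole. The fingers move at their own pace and stop on an object; "newtons" is the grip in N (left out, the last holds). Time passes only in rows, so rows that do not move let the fingers close. It gives the time, the measured TCP pose, the force, the opening and the grip force at its end, in the units of the state.
- get_obs(): the state, without advancing time (a new reading comes with each control period).
- read_camera(name): name is "scene" or "top" or "wrist"; returns (picture, depth): 420x560x3 uint8, red, green, blue; 420x560 float32, m along the optical axis (not along the pixel's ray), 0 where there is no reading.
- calibration(name): a dict with "intrinsics" (3x3 intrinsics, pixels), "R" (3x3) and "t" (3): a world point X has camera coordinates R X + t; the wrist camera has in their place "mount" (4x4, takes a point from camera to tool coordinates, whose origin is the TCP and whose axes are the flange's). Camera axes: x right, y down, z forward; pixel columns grow to the right and rows downward; lengths in m; the calibration is good to about 2 mm. A picture is of the moment at which its call begins: read the wrist's pose just before it. calibration takes no time and is no camera call.
- hand_in(): hands the job in; it is judged then, once.
The state is a dict: "t": time; "q": joint angles; "joint_vel": joint speeds; "joint_torque": joint torques, N m; "eef_pos": TCP position; "tool_rot": TCP orientation; "contact_force": force on the tool from outside, world axes, zero at the start; "torque": the same for the moment, N m; "gripper_width": opening from 0.0 (shut) to 1.0 (fully open); "grasp_force": force on a finger pad.
Only numpy, scipy, OpenCV 4.12 (cv2) and the standard library are available. Lean on these libraries where they do the work, as an engineer would, in place of code of your own. Each camera call takes 0.05 s, during which the arm holds its last target. There are 200 camera calls.

### The job

Pull the red-knobbed lever of the green bench press all the way down so that it pushes the brass bushing flush into the aluminium bar, then ease the lever slowly all the way back up to its rest; do not let it snap back. Then take the bar by its free end, draw it out of the press and, without dropping it or disturbing the loose things on the bench, hold it still in the air above the black inspection camera box: level, bushing side up, the bushing straight above the lens, the bar in line with the yellow stripe with its free end on the stripe's side, and as high as the top of the orange post. The job ends while the gripper is still holding the bar there, touching nothing else.

Things in the scene. Friction and masses are not known exactly. Their poses are not given: they have to be found in the camera images.
- press: Green hand-lever bench press, fixed, yaw up to 0.3 rad either way. Origin on the bench under the ram's axis; -x is its open front (towards the robot), +y the lever's side. Base 120 mm wide, 30 high, x -85 to +100. Head: x -35 to +85, y -28 to +28, z 125 to 235 mm; from it the lever shaft (16 mm thick) runs in +y at x 15, z 190 mm out to the lever, 140 mm from the ram's axis.
- ram_tip (a point): Centre of the lower face of the 20 mm square steel ram that hangs from the press's head over the bushing. 86 mm above the bench at rest, that is 32 mm above the bar's top face; it comes down with the lever.
- lever_hinge (a point): Point on the lever's hinge axis, in the plane in which the knob swings: at (15, 140, 190) mm in the press frame. Axes as the press; the hinge axis runs along its y.
- knob (a point): Centre of the red ball knob (32 mm diameter) at the end of the 12 mm thick lever rod, 150 mm from the hinge axis. At rest it is 106 mm in front of (-x of the press) and 106 mm above the hinge; pulled down it swings forward and down in an arc, to about 145 mm in front of and 39 mm below the hinge.
- lever (a joint): Lever angle, rad: 0 at rest (45 degrees up to the front), 1.05 at the lower stop: knob = hinge + 150 mm x (-cos a along press x, sin a along z), a = 0.785 - angle. A spring pulls it up with about 3 N at the knob at rest, 7 N at full stroke (10 N with the bushing's resistance). Hardly damped: let go more than 0.1 rad from rest it snaps back too fast.
- bushing (a joint): How far the bushing is pressed into the bar, m: 0 to 0.0015 at the start (it stands 6.5 to 8 mm proud of the bar's top face), 0.008 is flush. The ram pushes it flush at the end of the lever's stroke; it stays where pushed.
- bar_bush (a point): Point of the aluminium bar (180 x 28 x 12 mm, about 0.15 kg) on the bushing's axis, half-way up the thickness; x along the bar, z out of the top face, where the brass bushing (19 mm diameter) stands out. The bar reaches 25 mm from here in +x, 155 mm in -x (plain free end). It starts in the press, bushing under the ram, the last 70 mm of the free end overhanging the front.
- bar_grip (a point): Where to take the bar: on its centre line 125 mm in -x from the bushing's axis, half-way up, 30 mm from the free end, 28 mm across; axes as bar_bush. The bar's underside starts 42 mm above the bench, in a nest whose side rails (1.5 mm play each side) and far stop stand 6 mm above that underside; the nest is open to the front (-x).
- camera_box: Fixed black box of an upward-looking inspection camera, 120 (x) by 90 (y) by 55 mm high, yaw up to 0.35 rad either way. Origin on the bench under its centre. Lens in the middle of the top in a white ring; a 14 mm wide yellow stripe runs from the lens in -x (towards the robot) and down that face. A 10 mm thick orange post stands at its far left corner (+x, +y).
- lens (a point): Centre of the lens on the camera box's top, 55 mm above the bench; axes as the camera box (-x along the yellow stripe).
- post_top (a point): Top of the orange post: 150 mm above the bench, 49 mm in x and 35 mm in y from the lens. The bar's mid-thickness is to be held at this height.
- blank: Loose spare aluminium bar without a bushing, 180 x 28 x 12 mm, lying on the bench; not to be used. Origin under its centre.
- driver: Loose screwdriver lying on the bench; leave alone.
- hammer: Loose hammer lying on the bench; leave alone.
- glue: Loose yellow glue bottle, 52 mm diameter, 130 mm high, standing; leave alone.
- tape: Loose yellow tape measure, 70 x 35 x 61 mm; leave alone.
- wrench: Loose wrench lying on the bench; leave alone.
There are look-alikes about, which are no part of the job. Leave any blue or purple look-alike of the part that bears bushing alone.

How it is judged:
By the outcome, as a careful person would: the job done as asked, in the order asked, and still so for the second after the job is handed in, while the arm keeps its last pose, push and grip.
It also fails if it takes over 67 s, if anything falls off the work surface, if the arm or the gripper's body presses on something with over 40 N, if the wrist force passes 120 N, or if a joint passes its speed limit or range.

## Working session

There is one attempt and no reset: what is moved stays moved. The work goes in short steps, Python scripts to look and compute and a tool call to move; the robot and the scene stay as the last step left them, time stands still between calls to the robot, and variables do not carry over. Pictures are saved under pics/ and viewed, at most 10 in all, crops included, and the job is handed in when it is done.

Besides the shell and the picture viewer there is one more tool, called after "Call:" as name(argument=value, ...), one argument or row to a line, values as JSON. drive_tool: Moves the arm, as the interface text tells. Its arguments: {"type":"object","properties":{"increments":{"type":"array","items":{"type":"object","properties":{"claw":{"type":"number"},"dx":{"type":"number"},"dy":{"type":"number"},"dz":{"type":"number"},"wx":{"type":"number"},"wy":{"type":"number"},"wz":{"type":"number"}}}},"newtons":{"type":"number"}},"required":["increments"]}

```bash
mkdir -p pics; ls; cat > h.py <<'E'
from station import *
import numpy as np, cv2
from scipy.spatial.transform import Rotation as Ro
def rot(q): return Ro.from_quat([q[1],q[2],q[3],q[0]]).as_matrix()
def cam(n):
    o=get_obs(); im,d=read_camera(n); c=calibration(n); K=np.array(c["intrinsics"])
    if n=="wrist":
        M=np.array(c["mount"]); T=np.eye(4); T[:3,:3]=rot(o["tool_rot"]); T[:3,3]=o["eef_pos"]
        W=T@M
    else:
        W=np.eye(4); R=np.array(c["R"]); W[:3,:3]=R.T; W[:3,3]=-R.T@np.array(c["t"])
    return im,d,K,W
def cloud(d,K,W):
    v,u=np.indices(d.shape); P=np.stack([(u-K[0,2])/K[0,0]*d,(v-K[1,2])/K[1,1]*d,d],-1)
    P=P@W[:3,:3].T+W[:3,3]; P[d<=0]=np.nan; return P
def ray(u,v,K,W,z):
    r=W[:3,:3]@np.array([(u-K[0,2])/K[0,0],(v-K[1,2])/K[1,1],1]); o=W[:3,3]; return o+r*(z-o[2])/r[2]
E
python3 - <<'E'
from h import *
o=get_obs(); print({k:np.round(v,3) for k,v in o.items()})
for n in ("scene","top"):
    im,d,K,W=cam(n); cv2.imwrite(f"pics/{n}0.png",im[...,::-1]); np.savez(f"{n}0.npz",im=im,d=d,K=K,W=W)
    print(n,K.round(1).tolist(),W.round(3).tolist())
print([k for k in globals() if not k.startswith('_')])
import station; print({k:getattr(station,k) for k in dir(station) if 'overhang' in k})
E
```

```text
pics
{'t': np.float64(0.0), 'q': array([ 1.201,  0.478,  0.022,  1.557, -0.011,  1.109, -0.083]), 'joint_vel': array([-0.   ,  0.   ,  0.001,  0.001, -0.002,  0.001, -0.001]), 'joint_torque': array([ 1.0000e-03, -5.9643e+01,  1.6080e+00, -2.8119e+01,  1.2000e-02,
        9.0000e-03, -0.0000e+00]), 'eef_pos': array([ 0.175, -0.651,  0.255]), 'tool_rot': array([-0.001,  0.991,  0.131, -0.   ]), 'contact_force': array([0.568, 0.416, 0.849]), 'torque': array([-0.002,  0.   , -0.024]), 'grasp_force': np.float64(0.0), 'gripper_width': np.float64(0.995)}
scene [[416.6, 0.0, 281.0], [0.0, 416.6, 205.8], [0.0, 0.0, 1.0]] [[-0.715, 0.45, -0.535, 1.356], [0.699, 0.473, -0.536, 0.757], [0.011, -0.757, -0.653, 1.183], [0.0, 0.0, 0.0, 1.0]]
top [[390.5, 0.0, 274.4], [0.0, 390.5, 209.8], [0.0, 0.0, 1.0]] [[0.079, -0.975, 0.208, 0.185], [-0.997, -0.078, 0.012, -0.089], [0.004, -0.208, -0.978, 1.679], [0.0, 0.0, 0.0, 1.0]]
['read_camera', 'calibration', 'hand_in', 'get_obs', 'PlanningError', 'finger_overhang', 'np', 'cv2', 'Ro', 'rot', 'cam', 'cloud', 'ray', 'o', 'n', 'im', 'd', 'K', 'W']
{'finger_overhang': 0.025}
```

View pics/scene0.png

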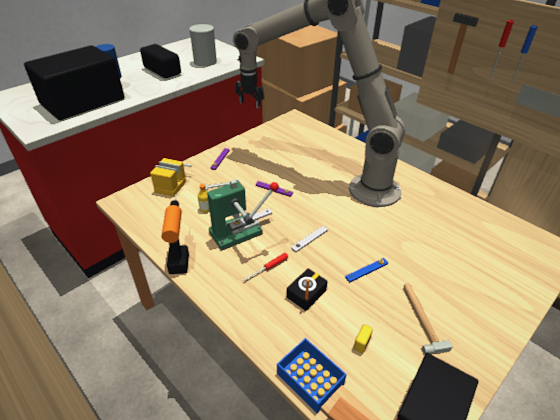

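View pics/top0.png

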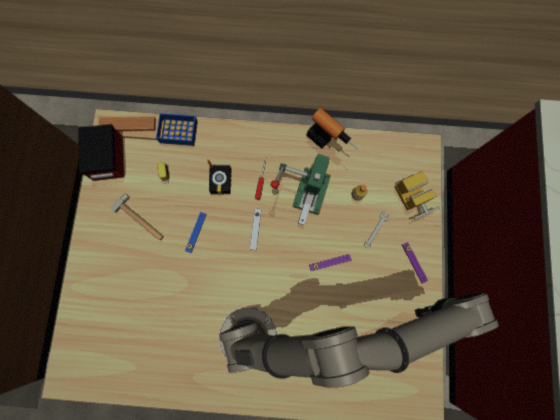

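Top view: the target bar is in the press (303,212), and the red knob is at (275,184). Look-alikes are the blank (256,230), the blue bar (196,232) and the purple bars (330,263) and (414,262). The red driver handle (260,188) could be taken for the knob. The camera box is at (220,180), with its stripe towards the robot. I choose the aluminium bar in the green press.

```bash
python3 - <<'E'
from h import *
for n in ("top","scene"):
    z=np.load(n+"0.npz"); im,d,K,W=[z[k] for k in("im","d","K","W")]; P=cloud(d,K,W)
    hsv=cv2.cvtColor(im,cv2.COLOR_RGB2HSV); H,S,V=[hsv[...,i].astype(int) for i in range(3)]
    X,Y,Z=P[...,0],P[...,1],P[...,2]
    ws=(X>.2)&(X<1.1)&(abs(Y)<.6)
    red=((H<5)|(H>174))&(S>150)&(V>80)&ws&(Z>.2)
    if red.any(): print(n,"knob n",red.sum(),np.argwhere(red).mean(0)[::-1].round(1),np.nanmean(P[red],0).round(4))
    g=(H>60)&(H<95)&(S>80)&ws
    for lo,hi in((.01,.05),(.20,.26)):
        m=g&(Z>lo)&(Z<hi)
        if m.sum()>10:
            r=cv2.minAreaRect((P[m][:,:2]*1000).astype(np.float32)); print(n,"green",lo,m.sum(),r,np.nanmedian(Z[m]).round(4))
    b=(V>110)&(S<60)&(Z>.035)&(Z<.068)&ws
    nn,l,st,c=cv2.connectedComponentsWithStats(b.astype(np.uint8))
    for i in range(1,nn):
        if st[i,4]>15:
            p=P[l==i]; print(n,"barish",st[i,4],c[i].round(),cv2.minAreaRect((p[:,:2]*1000).astype(np.float32)),np.nanmedian(p[:,2]).round(4))
    k=(V<60)&(Z>.045)&(Z<.065)&ws
    k=(Z>.045)&(Z<.065)&ws&(np.hypot(X-P[180,220,0],Y-P[180,220,1])<.1) if n=="top" else (Z>.045)&(Z<.065)&ws&(V<60)
    if k.sum()>20: print(n,"box",k.sum(),cv2.minAreaRect((P[k][:,:2]*1000).astype(np.float32)),np.nanmedian(Z[k]))
    ye=(H>20)&(H<33)&(S>170)&(V>120)&(Z>.045)&(Z<.065)&ws
    if ye.any(): print(n,"stripe",ye.sum(),np.nanmean(P[ye],0).round(4))
    o=(H>5)&(H<18)&(S>170)&(Z>.1)&(Z<.17)&ws
    if o.any(): print(n,"post",o.sum(),np.nanmean(P[o],0).round(4))
    cr=im[140:300,180:360] if n=="top" else im[160:320,190:400]
    cv2.imwrite(f"pics/c_{n}.png",cv2.resize(cr,None,fx=3.5,fy=3.5,interpolation=cv2.INTER_CUBIC)[...,::-1])
c=calibration("wrist"); print(c)
E
```

```text
top knob n 43 [274.6 183.9] [ 0.5719 -0.065   0.3091]
top green 0.01 331 ((734.1417236328125, -50.706634521484375), (490.4037170410156, 343.2620849609375), 83.505859375) 0.0315
top green 0.2 394 ((659.3296508789062, -227.66485595703125), (54.89899444580078, 128.5284423828125), 77.77731323242188) 0.2362
top barish 85 [219. 177.] ((652.160400390625, 181.4497833251953), (54.304988861083984, 57.38214874267578), 27.475736618041992) 0.0584
top barish 268 [306. 208.] ((545.9625854492188, -202.38113403320312), (62.615562438964844, 136.8142852783203), 78.71590423583984) 0.054
top box 543 ((651.1818237304688, 180.58934020996094), (120.43817138671875, 90.87849426269531), 4.1014580726623535) 0.0568643124811925
top post 30 [ 0.7207 -0.3175  0.1324]
scene knob n 49 [273.9 186.1] [ 0.5809 -0.0576  0.3022]
scene green 0.01 517 ((643.5533447265625, -219.24545288085938), (119.16380310058594, 185.12255859375), 77.03910064697266) 0.0289
scene green 0.2 505 ((665.2738037109375, -224.257568359375), (55.6405143737793, 132.1315460205078), 74.61219787597656) 0.2316
scene barish 39 [203. 204.] ((655.443786621
[... 535 characters left out ...]
, -62.820648193359375), (318.4732360839844, 582.6142578125), 27.91004180908203) 0.05465487340765607
scene stripe 254 [0.6686 0.3842 0.0581]
scene post 78 [ 0.77   -0.1628  0.1396]
{'intrinsics': array([[331.57134029,   0.        , 285.3623362 ],
       [  0.        , 331.57134029, 216.32295402],
       [  0.        ,   0.        ,   1.        ]]), 'mount': array([[ 6.38130209e-04, -9.53809190e-01, -3.00412421e-01,
         7.73693094e-02],
       [ 9.99999777e-01,  5.50035986e-04,  3.77816232e-04,
         6.35990057e-05],
       [-1.95126952e-04, -3.00412595e-01,  9.53809328e-01,
        -1.16928297e-01],
       [ 0.00000000e+00,  0.00000000e+00,  0.00000000e+00,
         1.00000000e+00]])}
```

Estimates: press origin is about (636,-220) mm with yaw about -13°, and the knob is about (579,-62,296), which agrees with the geometry. The camera box is at (652,181) with yaw about 4°. I'll move to a viewing pose, which gives the close check of the choice.

Call:
drive_tool(
  increments=[
    {"dx":0.03,"dy":-0.031,"dz":-0.012,"claw":0.0854},
    {"dx":0.03,"dy":-0.031,"dz":-0.012},
    {"dx":0.03,"dy":-0.031,"dz":-0.012},
    {"dx":0.03,"dy":-0.031,"dz":-0.012},
    {"dx":0.03,"dy":-0.031,"dz":-0.012},
    {"dx":0.03,"dy":-0.031,"dz":-0.012},
    {"dx":0.03,"dy":-0.031,"dz":-0.012},
    {"dx":0.03,"dy":-0.031,"dz":-0.012},
    {"dx":0.03,"dy":-0.031,"dz":-0.012},
    {"dx":0.03,"dy":-0.031,"dz":-0.012},
    {"dx":0.03,"dy":-0.031,"dz":-0.012},
    {"dx":0.03,"dy":-0.031,"dz":-0.012},
    {"dx":0.03,"dy":-0.031,"dz":-0.012},
    {"dx":0.03,"dy":-0.031,"dz":-0.012},
    {"wz":-10},
    {"wz":-10},
    {"wz":-10},
    {"wz":-10},
    {"wz":-10},
    {"wz":-10},
  ],
)

```text
schema error: expected keys claw, dx, dy, dz, wx, wy, wz
```

Call:
drive_tool(
  increments=[
    {"wz":-10},
    {"wz":-10},
    {"wz":-10},
    {"wz":-10},
    {"wz":-10},
    {"wz":-10},
    {"wz":-10},
    {"wz":-10},
    {"wz":-10},
    {"wz":-2},
    {},
  ],
)

```text
schema error: expected keys claw, dx, dy, dz, wx, wy, wz
```

```bash
python3 - <<'E'
from h import *
o=get_obs(); print({k:np.round(o[k],3) for k in("t","q","eef_pos")}, rot(o["tool_rot"]).round(3).tolist())
im,d,K,W=cam("wrist"); cv2.imwrite("pics/w1.png",im[...,::-1]); np.savez("w1.npz",im=im,d=d,K=K,W=W)
E
```

```text
{'t': np.float64(0.1), 'q': array([ 1.201,  0.478,  0.022,  1.556, -0.012,  1.109, -0.083]), 'eef_pos': array([ 0.175, -0.652,  0.255])} [[0.966, 0.259, -0.001], [0.259, -0.966, 0.002], [-0.0, -0.002, -1.0]]
```

View pics/w1.png

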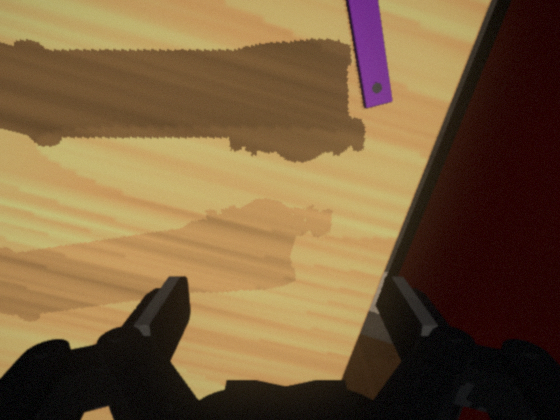

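The wrist view shows only a purple bar (370,50), one of the look-alikes. Every row needs all keys, so I'm sending the moves again in full.

Call:
drive_tool(
  increments=[
    {"dx":0.03,"dy":-0.031,"dz":-0.012,"wx":0,"wy":0,"wz":0,"claw":0.0854},
    {"dx":0.03,"dy":-0.031,"dz":-0.012,"wx":0,"wy":0,"wz":0,"claw":0.0854},
    {"dx":0.03,"dy":-0.031,"dz":-0.012,"wx":0,"wy":0,"wz":0,"claw":0.0854},
    {"dx":0.03,"dy":-0.031,"dz":-0.012,"wx":0,"wy":0,"wz":0,"claw":0.0854},
    {"dx":0.03,"dy":-0.031,"dz":-0.012,"wx":0,"wy":0,"wz":0,"claw":0.0854},
    {"dx":0.03,"dy":-0.031,"dz":-0.012,"wx":0,"wy":0,"wz":0,"claw":0.0854},
    {"dx":0.03,"dy":-0.031,"dz":-0.012,"wx":0,"wy":0,"wz":0,"claw":0.0854},
    {"dx":0.03,"dy":-0.031,"dz":-0.012,"wx":0,"wy":0,"wz":0,"claw":0.0854},
    {"dx":0.03,"dy":-0.031,"dz":-0.012,"wx":0,"wy":0,"wz":0,"claw":0.0854},
    {"dx":0.03,"dy":-0.031,"dz":-0.012,"wx":0,"wy":0,"wz":0,"claw":0.0854},
    {"dx":0.03,"dy":-0.031,"dz":-0.012,"wx":0,"wy":0,"wz":0,"claw":0.0854},
    {"dx":0.03,"dy":-0.031,"dz":-0.012,"wx":0,"wy":0,"wz":0,"claw":0.0854},
    {"dx":0.03,"dy":-0.031,"dz":-0.012,"wx":0,"wy":0,"wz":0,"claw":0.0854},
    {"dx":0.03,"dy":-0.031,"dz":-0.012,"wx":0,"wy":0,"wz":0,"claw":0.0854},
  ],
)

```text
t: 1.9
eef_pos: [0.4684, -0.1229, 0.4246]
tool_rot: [0.0, 0.991, 0.13, -0.0]
contact_force: [-0.7, -1.4, -0.9]
gripper_width: 1.004
grasp_force: 0.0
```

Call:
drive_tool(
  increments=[
    {"dx":0,"dy":0,"dz":0,"wx":0,"wy":0,"wz":-10,"claw":0.0854},
    {"dx":0,"dy":0,"dz":0,"wx":0,"wy":0,"wz":-10,"claw":0.0854},
    {"dx":0,"dy":0,"dz":0,"wx":0,"wy":0,"wz":-10,"claw":0.0854},
    {"dx":0,"dy":0,"dz":0,"wx":0,"wy":0,"wz":-10,"claw":0.0854},
    {"dx":0,"dy":0,"dz":0,"wx":0,"wy":0,"wz":-10,"claw":0.0854},
    {"dx":0,"dy":0,"dz":0,"wx":0,"wy":0,"wz":-10,"claw":0.0854},
    {"dx":0,"dy":0,"dz":0,"wx":0,"wy":0,"wz":-10,"claw":0.0854},
    {"dx":0,"dy":0,"dz":0,"wx":0,"wy":0,"wz":-10,"claw":0.0854},
    {"dx":0,"dy":0,"dz":0,"wx":0,"wy":0,"wz":-10,"claw":0.0854},
    {"dx":0,"dy":0,"dz":0,"wx":0,"wy":0,"wz":-10,"claw":0.0854},
    {"dx":0,"dy":0,"dz":0,"wx":0,"wy":0,"wz":-10,"claw":0.0854},
    {"dx":0,"dy":0,"dz":0,"wx":0,"wy":0,"wz":-10,"claw":0.0854},
    {"dx":0,"dy":0,"dz":0,"wx":0,"wy":0,"wz":-10,"claw":0.0854},
    {"dx":0,"dy":0,"dz":0,"wx":0,"wy":0,"wz":-10,"claw":0.0854},
    {"dx":0,"dy":0,"dz":0,"wx":0,"wy":0,"wz":-10,"claw":0.0854},
    {"dx":0,"dy":0,"dz":0,"wx":0,"wy":0,"wz":-2,"claw":0.0854},
    {"dx":0,"dy":0,"dz":0,"wx":0,"wy":0,"wz":0,"claw":0.0854},
  ],
)

```text
t: 4.03
eef_pos: [0.468, -0.1241, 0.4242]
tool_rot: [-0.0, 0.115, 0.993, 0.0]
contact_force: [-0.4, 0.1, 1.4]
gripper_width: 1.002
grasp_force: 0.0
```

```bash
python3 - <<'E'
from h import *
o=get_obs(); print({k:np.round(o[k],3) for k in("t","q","eef_pos")}, rot(o["tool_rot"]).round(3).tolist())
im,d,K,W=cam("wrist"); cv2.imwrite("pics/w2.png",im[...,::-1]); np.savez("w2.npz",im=im,d=d,K=K,W=W)
E
```

```text
{'t': np.float64(4.025), 'q': array([ 0.609,  0.067, -0.501,  1.727,  0.033,  1.357,  1.443]), 'eef_pos': array([ 0.468, -0.124,  0.424])} [[-0.974, 0.228, -0.0], [0.228, 0.974, 0.0], [0.0, -0.0, -1.0]]
```

View pics/w2.png

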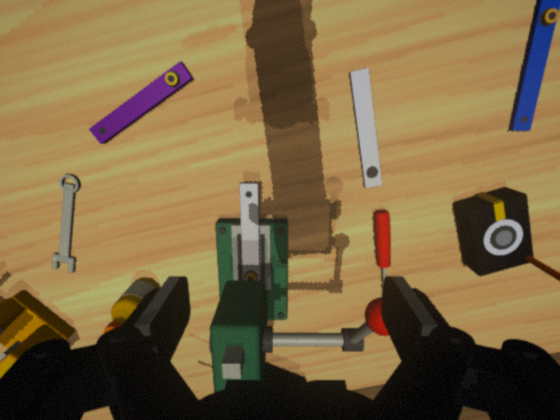

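The close wrist view confirms the choice: the target bar is in the green press at (250,225), with its brass bushing at (251,275). The knob is at (380,316), the camera box lens at (503,237) with its stripe at (492,205), and the blank at (366,128).

```bash
cat > m.py <<'E'
from h import *
z=np.load("w2.npz"); im,d,K,W=[z[k] for k in("im","d","K","W")]; P=cloud(d,K,W)
hsv=cv2.cvtColor(im,cv2.COLOR_RGB2HSV); H,S,V=[hsv[...,i].astype(int) for i in range(3)]
vv,uu=np.indices(d.shape)
def toplane(m,zz):
    pts=np.argwhere(m)[:,::-1]; return np.array([ray(u,v,K,W,zz)[:2] for u,v in pts])*1000
def big(m):
    n,l,s,c=cv2.connectedComponentsWithStats(m.astype(np.uint8)); return l==1+np.argmax(s[1:,4])
red=big(((H<5)|(H>174))&(S>150)&(V>60)&(uu>350)&(uu<420)&(vv>285)&(vv<345))
e=cv2.fitEllipse(max(cv2.findContours(red.astype(np.uint8),0,1)[0],key=len)); print("knob",e,red.sum(),(ray(*e[0],K,W,.296)*1000).round(1),np.nanmean(P[red],0).round(4))
bar=big((S<70)&(V>120)&(uu>235)&(uu<265)&(vv>175)&(vv<225)); r=cv2.minAreaRect(toplane(bar,.054).astype(np.float32)); print("bar",r,np.nanmedian(P[bar][:,2]))
for z0 in (185,200,215):
    row=np.argwhere(bar[z0])[:,0]; print([(ray(u,z0,K,W,.054)*1000).round(1)[:2] for u in(row.min()-.5,row.max()+.5)])
g=(H>60)&(H<95)&(S>80)&(uu>200)&(uu<300)&(vv>210)
base=g&(abs(P[...,2]-.03)<.008); r=cv2.minAreaRect(toplane(base,.03).astype(np.float32)); print("base",r,np.nanmedian(P[base][:,2]))
hd=g&(abs(P[...,2]-.235)<.012); 
if hd.sum()>50: print("head",hd.sum(),cv2.minAreaRect(toplane(hd,.235).astype(np.float32)),np.nanmedian(P[hd][:,2]))
bx=big((abs(P[...,2]-.055)<.01)&(uu>440)&(uu<545)&(vv>170)&(vv<285)); r=cv2.minAreaRect(toplane(bx,.055).astype(np.float32)); print("box",r,np.nanmedian(P[bx][:,2]))
rg=big((S<60)&(V>130)&bx); e=cv2.fitEllipse(cv2.convexHull(max(cv2.findContours(rg.astype(np.uint8),0,1)[0],key=len))); print("ring",e,(ray(*e[0],K,W,.055)*1000).round(1))
ye=big((H>18)&(H<33)&(S>150)&(V>100)&bx); p=toplane(ye,.055); print("stripe",ye.sum(),p.mean(0).round(1),cv2.minAreaRect(p.astype(np.float32)))
E
python3 m.py
```

```text
knob ((377.61199951171875, 321.4333190917969), (15.862431526184082, 31.66858673095703), 166.77589416503906) 337 [579.4 -68.3 296. ] [ 0.5692 -0.0706  0.3093]
bar ((511.0897216796875, -191.7557830810547), (26.993444442749023, 64.88578796386719), 76.22968292236328) 0.05335028935714564
[array([ 479.4, -198.6]), array([ 485.8, -170.9])]
[array([ 502.1, -203.3]), array([ 508.3, -176.8])]
[array([ 525.1, -209.7]), array([ 528.5, -194.7])]
base ((636.1566772460938, -220.8896484375), (114.462890625, 178.43606567382812), 76.1529312133789) 0.029551197632933346
head 1949 ((637.8508911132812, -220.24163818359375), (53.18094253540039, 90.6337661743164), 77.19450378417969) 0.23417796839876281
box ((649.4515991210938, 178.4766387939453), (123.7844467163086, 92.72430419921875), 4.773965835571289) 0.05469965219578726
ring ((502.8693542480469, 236.88189697265625), (32.66579055786133, 40.36436462402344), 57.26923751831055) [653.1 183.   55. ]
stripe 178 [608.  178.8] ((607.6692504882812, 178.82965087890625), (30.414783477783203, 14.596885681152344), 4.049952507019043)
```

Call:
drive_tool(
  increments=[
    {"dx":-0.0225,"dy":0.021,"dz":0,"wx":0,"wy":0,"wz":0,"claw":0.0854},
    {"dx":-0.0225,"dy":0.021,"dz":0,"wx":0,"wy":0,"wz":0,"claw":0.0854},
    {"dx":-0.0225,"dy":0.021,"dz":0,"wx":0,"wy":0,"wz":0,"claw":0.0854},
    {"dx":-0.0225,"dy":0.021,"dz":0.02,"wx":0,"wy":0,"wz":0,"claw":0.0854},
    {"dx":0,"dy":0,"dz":0.02,"wx":0,"wy":0,"wz":0,"claw":0.0854},
    {"dx":0,"dy":0,"dz":0,"wx":0,"wy":0,"wz":0,"claw":0.0854},
  ],
)

```text
t: 4.82
eef_pos: [0.574, -0.0625, 0.3826]
tool_rot: [-0.002, 0.114, 0.994, -0.0]
contact_force: [-0.0, -0.2, -0.0]
gripper_width: 1.0
grasp_force: 0.0
```

```bash
cat > k.py <<'E'
from h import *
import sys
o=get_obs(); im,d,K,W=cam("wrist"); cv2.imwrite(f"pics/{sys.argv[1]}.png",im[...,::-1]); np.savez(f"{sys.argv[1]}.npz",im=im,d=d,K=K,W=W)
P=cloud(d,K,W); hsv=cv2.cvtColor(im,cv2.COLOR_RGB2HSV); H,S,V=[hsv[...,i].astype(int) for i in range(3)]
m=((H<5)|(H>174))&(S>150)&(V>60)&(P[...,2]>.1)
c=cv2.convexHull(max(cv2.findContours(m.astype(np.uint8),0,1)[0],key=len)); e=cv2.fitEllipse(c)
p=P[m]; A=np.c_[2*p,np.ones(len(p))]; s=np.linalg.lstsq(A,(p**2).sum(1),rcond=None)[0]; r=np.sqrt(s[3]+s[:3]@s[:3])
T=rot(o["tool_rot"]); print(o["t"],np.round(o["eef_pos"],4),"sphere",s[:3].round(4),"r",r.round(4),"px",e, m.sum(),"tool-rel",(T.T@(s[:3]-o["eef_pos"])).round(4),"ray",ray(*e[0],K,W,.296).round(4))
E
python3 k.py k1
```

```text
4.825 [ 0.574  -0.0625  0.3826] sphere [ 0.5751 -0.0626  0.2967] r 0.0149 px ((282.5564880371094, 240.241455078125), (4.1770853996276855, 10.872931480407715), 20.365612030029297) 296 tool-rel [-0.0014  0.0002  0.0859] ray [ 0.5775 -0.065   0.296 ]
```

The knob's sphere fit (radius 15 mm) puts it at (575.1,-62.6,296.7), centred under the tool. I'll descend and grip.

Call:
drive_tool(
  increments=[
    {"dx":-0.001,"dy":0,"dz":0.02,"wx":0,"wy":0,"wz":0,"claw":0.0854},
    {"dx":0,"dy":0,"dz":0.02,"wx":0,"wy":0,"wz":0,"claw":0.0854},
    {"dx":0,"dy":0,"dz":0.02,"wx":0,"wy":0,"wz":0,"claw":0.0854},
    {"dx":0,"dy":0,"dz":0.02,"wx":0,"wy":0,"wz":0,"claw":0.06},
    {"dx":0,"dy":0,"dz":0,"wx":0,"wy":0,"wz":0,"claw":0.03},
    {"dx":0,"dy":0,"dz":0,"wx":0,"wy":0,"wz":0,"claw":0.02},
    {"dx":0,"dy":0,"dz":0,"wx":0,"wy":0,"wz":0,"claw":0.02},
    {"dx":0,"dy":0,"dz":0,"wx":0,"wy":0,"wz":0,"claw":0.02},
    {"dx":0,"dy":0,"dz":0,"wx":0,"wy":0,"wz":0,"claw":0.02},
  ],
  newtons=50,
)

```text
t: 6.0
eef_pos: [0.5757, -0.063, 0.3056]
tool_rot: [0.0, 0.114, 0.994, -0.0]
contact_force: [-4.0, -0.2, 6.8]
gripper_width: 0.343
grasp_force: 49.0
```

Call:
drive_tool(
  increments=[
    {"dx":0.0088,"dy":0,"dz":0.0125,"wx":0,"wy":0,"wz":0,"claw":0.02},
    {"dx":0.008,"dy":0,"dz":0.0104,"wx":0,"wy":0,"wz":0,"claw":0.02},
    {"dx":0.007,"dy":0,"dz":0.011,"wx":0,"wy":0,"wz":0,"claw":0.02},
    {"dx":0.006,"dy":0,"dz":0.0116,"wx":0,"wy":0,"wz":0,"claw":0.02},
    {"dx":0.005,"dy":0,"dz":0.0121,"wx":0,"wy":0,"wz":0,"claw":0.02},
    {"dx":0.0039,"dy":0,"dz":0.0125,"wx":0,"wy":0,"wz":0,"claw":0.02},
    {"dx":0,"dy":0,"dz":0,"wx":0,"wy":0,"wz":0,"claw":0.02},
  ],
)

```text
t: 6.88
eef_pos: [0.5384, -0.0541, 0.2349]
tool_rot: [0.001, 0.114, 0.994, 0.0]
contact_force: [-1.5, -1.0, 5.4]
gripper_width: 0.349
grasp_force: 52.9
```

```bash
python3 k.py k2
```

```text
6.875 [ 0.5384 -0.0541  0.2349] sphere [ 0.538  -0.0529  0.2276] r 0.0165 px ((285.5085754394531, 299.6880187988281), (72.01435089111328, 73.8150863647461), 17.227638244628906) 3299 tool-rel [0.0008 0.0011 0.0072] ray [ 0.4975 -0.0444  0.296 ]
```

View pics/k2.png

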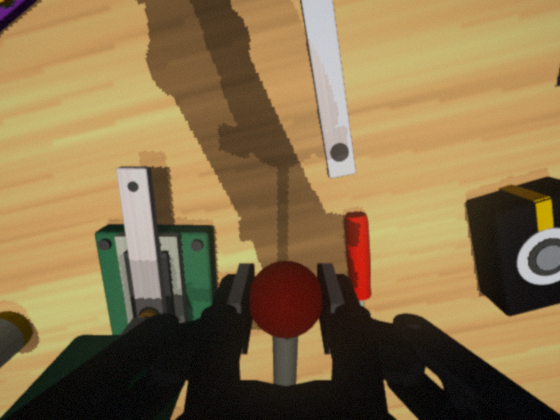

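The knob (285,300) is held squarely between the pads, and the lever is half-way, as computed. Continuing to the lower stop.

Call:
drive_tool(
  increments=[
    {"dx":0.0028,"dy":0,"dz":0.0128,"wx":0,"wy":0,"wz":0,"claw":0.02},
    {"dx":0.0017,"dy":0,"dz":0.013,"wx":0,"wy":0,"wz":0,"claw":0.02},
    {"dx":0.0006,"dy":0,"dz":0.0131,"wx":0,"wy":0,"wz":0,"claw":0.02},
    {"dx":-0.0006,"dy":0,"dz":0.0131,"wx":0,"wy":0,"wz":0,"claw":0.02},
    {"dx":-0.0017,"dy":0,"dz":0.013,"wx":0,"wy":0,"wz":0,"claw":0.02},
    {"dx":-0.0028,"dy":0,"dz":0.0128,"wx":0,"wy":0,"wz":0,"claw":0.02},
    {"dx":-0.001,"dy":0,"dz":0.003,"wx":0,"wy":0,"wz":0,"claw":0.02},
    {"dx":0,"dy":0,"dz":0,"wx":0,"wy":0,"wz":0,"claw":0.02},
  ],
)

```text
t: 7.92
eef_pos: [0.5401, -0.0545, 0.1546]
tool_rot: [0.001, 0.113, 0.994, -0.0]
contact_force: [-2.3, -0.5, 8.1]
gripper_width: 0.348
grasp_force: 58.4
```

```bash
python3 k.py k3
```

```text
7.925 [ 0.5401 -0.0545  0.1546] sphere [ 0.536  -0.0511  0.1564] r 0.0136 px ((285.165771484375, 301.1725769042969), (76.17570495605469, 78.38984680175781), 9.825695991516113) 4063 tool-rel [ 0.0047  0.0023 -0.0018] ray [ 0.4506 -0.0335  0.296 ]
```

Call:
drive_tool(
  increments=[
    {"dx":-0.001,"dy":0,"dz":0.004,"wx":0,"wy":0,"wz":0,"claw":0.02},
    {"dx":-0.001,"dy":0,"dz":0.004,"wx":0,"wy":0,"wz":0,"claw":0.02},
    {"dx":0,"dy":0,"dz":0,"wx":0,"wy":0,"wz":0,"claw":0.02},
  ],
  newtons=60,
)

```text
t: 8.35
eef_pos: [0.542, -0.0549, 0.1493]
tool_rot: [0.001, 0.113, 0.994, -0.001]
contact_force: [-11.0, -2.3, 30.7]
gripper_width: 0.346
grasp_force: 61.8
```

```bash
python3 k.py k4
```

```text
8.35 [ 0.542  -0.0549  0.1493] sphere [ 0.5371 -0.0511  0.1527] r 0.0137 px ((285.33038330078125, 301.17633056640625), (76.95650482177734, 79.547119140625), 9.77030086517334) 4214 tool-rel [ 0.0057  0.0025 -0.0034] ray [ 0.4492 -0.033   0.296 ]
```

View pics/k4.png

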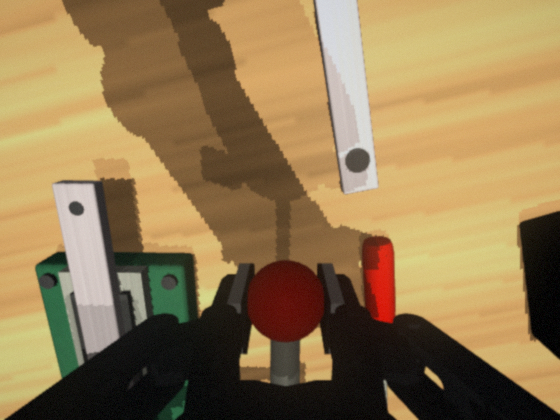

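The force rose to 31 N within 5 mm, so the lever is at its lower stop. The free end of the bar is at (80,190) and the knob is still firmly held. Now I'll ease it slowly back up.

Call:
drive_tool(
  increments=[
    {"dx":0.001,"dy":0,"dz":-0.004,"wx":0,"wy":0,"wz":0,"claw":0.02},
    {"dx":0.001,"dy":0,"dz":-0.004,"wx":0,"wy":0,"wz":0,"claw":0.02},
    {"dx":0.0016,"dy":0,"dz":-0.0064,"wx":0,"wy":0,"wz":0,"claw":0.02},
    {"dx":0.0013,"dy":0,"dz":-0.0064,"wx":0,"wy":0,"wz":0,"claw":0.02},
    {"dx":0.001,"dy":0,"dz":-0.0065,"wx":0,"wy":0,"wz":0,"claw":0.02},
    {"dx":0.0007,"dy":0,"dz":-0.0065,"wx":0,"wy":0,"wz":0,"claw":0.02},
    {"dx":0.0004,"dy":0,"dz":-0.0065,"wx":0,"wy":0,"wz":0,"claw":0.02},
    {"dx":0.0001,"dy":0,"dz":-0.0065,"wx":0,"wy":0,"wz":0,"claw":0.02},
    {"dx":-0.0001,"dy":0,"dz":-0.0065,"wx":0,"wy":0,"wz":0,"claw":0.02},
    {"dx":-0.0004,"dy":0,"dz":-0.0065,"wx":0,"wy":0,"wz":0,"claw":0.02},
    {"dx":-0.0007,"dy":0,"dz":-0.0065,"wx":0,"wy":0,"wz":0,"claw":0.02},
    {"dx":-0.001,"dy":0,"dz":-0.0065,"wx":0,"wy":0,"wz":0,"claw":0.02},
    {"dx":-0.0013,"dy":0,"dz":-0.0064,"wx":0,"wy":0,"wz":0,"claw":0.02},
    {"dx":-0.0016,"dy":0,"dz":-0.0064,"wx":0,"wy":0,"wz":0,"claw":0.02},
  ],
)

```text
t: 10.15
eef_pos: [0.5369, -0.0538, 0.2304]
tool_rot: [-0.002, 0.112, 0.994, -0.0]
contact_force: [-0.9, 0.2, 1.8]
gripper_width: 0.345
grasp_force: 61.8
```

Call:
drive_tool(
  increments=[
    {"dx":-0.0018,"dy":0,"dz":-0.0063,"wx":0,"wy":0,"wz":0,"claw":0.02},
    {"dx":-0.0021,"dy":0,"dz":-0.0062,"wx":0,"wy":0,"wz":0,"claw":0.02},
    {"dx":-0.0024,"dy":0,"dz":-0.0061,"wx":0,"wy":0,"wz":0,"claw":0.02},
    {"dx":-0.0026,"dy":0,"dz":-0.006,"wx":0,"wy":0,"wz":0,"claw":0.02},
    {"dx":-0.0029,"dy":0,"dz":-0.0059,"wx":0,"wy":0,"wz":0,"claw":0.02},
    {"dx":-0.0031,"dy":0,"dz":-0.0057,"wx":0,"wy":0,"wz":0,"claw":0.02},
    {"dx":-0.0034,"dy":0,"dz":-0.0056,"wx":0,"wy":0,"wz":0,"claw":0.02},
    {"dx":-0.0036,"dy":0,"dz":-0.0054,"wx":0,"wy":0,"wz":0,"claw":0.02},
    {"dx":-0.0039,"dy":0,"dz":-0.0053,"wx":0,"wy":0,"wz":0,"claw":0.02},
    {"dx":-0.0041,"dy":0,"dz":-0.0051,"wx":0,"wy":0,"wz":0,"claw":0.02},
    {"dx":-0.0043,"dy":0,"dz":-0.0049,"wx":0,"wy":0,"wz":0,"claw":0.02},
    {"dx":-0.0045,"dy":0,"dz":-0.0047,"wx":0,"wy":0,"wz":0,"claw":0.02},
    {"dx":0,"dy":0,"dz":0,"wx":0,"wy":0,"wz":0,"claw":0.02},
  ],
)

```text
t: 11.78
eef_pos: [0.5752, -0.063, 0.2951]
tool_rot: [-0.003, 0.113, 0.994, 0.0]
contact_force: [4.2, 0.5, -23.4]
gripper_width: 0.342
grasp_force: 61.5
```

```bash
python3 k.py k5
```

```text
11.775 [ 0.5752 -0.063   0.2951] sphere [ 0.5754 -0.0628  0.2966] r 0.0153 px ((285.37603759765625, 313.5113220214844), (77.08679962158203, 79.50216674804688), 11.041816711425781) 4197 tool-rel [-0.0001  0.0003 -0.0015] ray [ 0.5767 -0.0631  0.296 ]
```

The knob is back at its original rest position and pulling against the rest stop. I'll relax, open, rise, and move over the bar's free end.

Call:
drive_tool(
  increments=[
    {"dx":0,"dy":0,"dz":0.002,"wx":0,"wy":0,"wz":0,"claw":0.02},
    {"dx":0,"dy":0,"dz":0,"wx":0,"wy":0,"wz":0,"claw":0.035},
    {"dx":0,"dy":0,"dz":0,"wx":0,"wy":0,"wz":0,"claw":0.0854},
    {"dx":0,"dy":0,"dz":0,"wx":0,"wy":0,"wz":0,"claw":0.0854},
    {"dx":0,"dy":0,"dz":0,"wx":0,"wy":0,"wz":0,"claw":0.0854},
    {"dx":0,"dy":0,"dz":-0.02,"wx":0,"wy":0,"wz":0,"claw":0.0854},
    {"dx":0,"dy":0,"dz":-0.025,"wx":0,"wy":0,"wz":0,"claw":0.0854},
    {"dx":0,"dy":0,"dz":-0.03,"wx":0,"wy":0,"wz":0,"claw":0.0854},
    {"dx":0,"dy":0,"dz":-0.03,"wx":0,"wy":0,"wz":0,"claw":0.0854},
    {"dx":0.009,"dy":-0.035,"dz":0,"wx":0,"wy":0,"wz":0,"claw":0.0854},
    {"dx":0.009,"dy":-0.035,"dz":0,"wx":0,"wy":0,"wz":0,"claw":0.0854},
    {"dx":0.009,"dy":-0.035,"dz":0,"wx":0,"wy":0,"wz":0,"claw":0.0854},
    {"dx":0.009,"dy":-0.035,"dz":0,"wx":0,"wy":0,"wz":0,"claw":0.0854},
    {"dx":0,"dy":0,"dz":0.04,"wx":0,"wy":0,"wz":0,"claw":0.0854},
    {"dx":0,"dy":0,"dz":0.05,"wx":0,"wy":0,"wz":0,"claw":0.0854},
    {"dx":0,"dy":0,"dz":0.05,"wx":0,"wy":0,"wz":0,"claw":0.0854},
    {"dx":0,"dy":0,"dz":0.05,"wx":0,"wy":0,"wz":0,"claw":0.0854},
    {"dx":0,"dy":0,"dz":0,"wx":0,"wy":0,"wz":0,"claw":0.0854},
  ],
)

```text
t: 14.08
eef_pos: [0.5077, -0.1907, 0.2083]
tool_rot: [-0.003, 0.113, 0.994, 0.001]
contact_force: [-0.4, 1.3, 0.5]
gripper_width: 1.003
grasp_force: 0.0
```

```bash
cat > b.py <<'E'
from h import *
import sys
o=get_obs(); im,d,K,W=cam("wrist"); cv2.imwrite(f"pics/{sys.argv[1]}.png",im[...,::-1]); np.savez(f"{sys.argv[1]}.npz",im=im,d=d,K=K,W=W)
zt=float(sys.argv[2]); P=cloud(d,K,W); hsv=cv2.cvtColor(im,cv2.COLOR_RGB2HSV); S,V=hsv[...,1].astype(int),hsv[...,2].astype(int)
T=rot(o["tool_rot"]); rel=(P-np.array(o["eef_pos"]))@T
m=(abs(P[...,2]-zt)<.004)&(rel[...,0]>-.01)&(abs(rel[...,1])<.03)
n,l,s,c=cv2.connectedComponentsWithStats(m.astype(np.uint8)); m=l==1+np.argmax(s[1:,4])
pts=np.array([ray(u,v,K,W,zt) for v,u in np.argwhere(m)]); p=((pts-o["eef_pos"])@T)[:,:2]*1000
r=cv2.minAreaRect(p.astype(np.float32)); q=p[(p[:,0]<p[:,0].max()-4)]
e=[]
for f in (np.min,np.max):
    xs=np.arange(-8,p[:,0].max()-4,1.5); ys=[f(p[abs(p[:,0]-x)<1.0][:,1]) for x in xs]; e.append(np.polyfit(xs,ys,1))
print(o["t"],np.round(o["eef_pos"],4),T[:,0].round(3),T[:,2].round(4),"tool rect",r,"edges",np.round(e,3).tolist(),"end x",np.percentile(p[:,0],99.5),"z",np.nanmedian(P[m][:,2]).round(4),m.sum())
E
python3 b.py b1 .054
```

```text
14.075 [ 0.5077 -0.1907  0.2083] [-0.974  0.225  0.007] [-0.0067  0.0024 -1.    ] tool rect ((9.21549129486084, 0.23405075073242188), (38.308204650878906, 27.597721099853516), 0.7942381501197815) edges [[0.014, -13.702], [0.018, 13.507]] end x 28.223740597962646 z 0.0534 1473
```

View pics/b1.png

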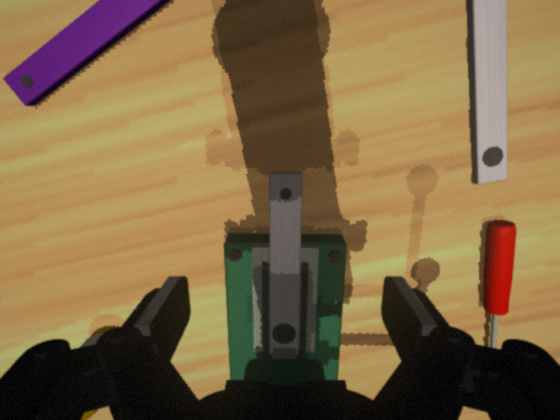

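The bar is centred between the pads (285,260) with about 0.9° of yaw to correct, and the seated bushing shows at (284,333). Descending and gripping.

Call:
drive_tool(
  increments=[
    {"dx":-0.0015,"dy":0,"dz":0.03,"wx":0,"wy":-0.4,"wz":0.9,"claw":0.0854},
    {"dx":0,"dy":0,"dz":0.03,"wx":0,"wy":0,"wz":0,"claw":0.0854},
    {"dx":0,"dy":0,"dz":0.03,"wx":0,"wy":0,"wz":0,"claw":0.0854},
    {"dx":0,"dy":0,"dz":0.03,"wx":0,"wy":0,"wz":0,"claw":0.0854},
    {"dx":0,"dy":0,"dz":0.025,"wx":0,"wy":0,"wz":0,"claw":0.06},
    {"dx":0,"dy":0,"dz":0.009,"wx":0,"wy":0,"wz":0,"claw":0.045},
    {"dx":0,"dy":0,"dz":0,"wx":0,"wy":0,"wz":0,"claw":0.03},
    {"dx":0,"dy":0,"dz":0,"wx":0,"wy":0,"wz":0,"claw":0.015},
    {"dx":0,"dy":0,"dz":0,"wx":0,"wy":0,"wz":0,"claw":0.015},
    {"dx":0,"dy":0,"dz":0,"wx":0,"wy":0,"wz":0,"claw":0.015},
  ],
  newtons=90,
)

```text
t: 15.38
eef_pos: [0.5137, -0.1922, 0.0587]
tool_rot: [0.005, 0.121, 0.993, -0.001]
contact_force: [-0.2, -0.4, 6.3]
gripper_width: 0.308
grasp_force: 88.8
```

```bash
python3 b.py b2 .054; python3 -c "
from h import *
o=get_obs();print({k:np.round(o[k],3) for k in o})"
```

```text
15.375 [ 0.5137 -0.1922  0.0587] [-0.971  0.24  -0.01 ] [ 0.0097 -0.0027 -0.9999] tool rect ((13.709319114685059, -2.8886966705322266), (46.96879577636719, 47.3153190612793), 2.084120750427246) edges [[0.075, -16.636], [-0.009, 14.757]] end x 36.25370895588514 z 0.0528 7202
{'t': np.float64(15.425), 'q': array([ 0.547,  0.568, -0.384,  1.989,  0.346,  0.638,  1.266]), 'joint_vel': array([-0.002,  0.001, -0.001, -0.001,  0.002, -0.   ,  0.002]), 'joint_torque': array([-1.0200e-01, -4.9570e+01, -3.9800e+00, -1.6219e+01, -6.0000e-03,
       -2.1000e-02,  7.0000e-03]), 'eef_pos': array([ 0.514, -0.192,  0.059]), 'tool_rot': array([ 0.005,  0.121,  0.993, -0.001]), 'contact_force': array([-0.279, -1.42 ,  7.508]), 'torque': array([-0.009, -0.038,  0.042]), 'grasp_force': np.float64(88.76), 'gripper_width': np.float64(0.309)}
```

Gripped (opening 26 mm, 89 N), with the bar about 5 mm deeper in the jaws than nominal. I'll lift it clear of the rails while staying below the ram, then draw it out.

Call:
drive_tool(
  increments=[
    {"dx":0,"dy":0,"dz":-0.004,"wx":0,"wy":0,"wz":0,"claw":0.015},
    {"dx":0,"dy":0,"dz":-0.005,"wx":0,"wy":0,"wz":0,"claw":0.015},
    {"dx":0,"dy":0,"dz":-0.005,"wx":0,"wy":0,"wz":0,"claw":0.015},
    {"dx":0,"dy":0,"dz":-0.003,"wx":0,"wy":0,"wz":0,"claw":0.015},
    {"dx":0,"dy":0,"dz":0,"wx":0,"wy":0,"wz":0,"claw":0.015},
    {"dx":0,"dy":0,"dz":0,"wx":0,"wy":0,"wz":0,"claw":0.015},
  ],
)

```text
t: 16.18
eef_pos: [0.5121, -0.1918, 0.0741]
tool_rot: [0.003, 0.121, 0.993, -0.0]
contact_force: [0.8, 0.5, -2.8]
gripper_width: 0.305
grasp_force: 88.5
```

```bash
python3 - <<'E'
from h import *
o=get_obs(); im,d,K,W=cam("wrist"); T=rot(o["tool_rot"]); print(T.round(4).tolist(),np.round(o["eef_pos"],4),np.round(o["contact_force"],1))
im2,d2,K2,W2=cam("scene"); 
a=im[150:420,130:430]; b=im2[170:270,200:300]
cv2.imwrite("pics/l1.png",np.hstack([cv2.resize(a,(400,360)),cv2.resize(b,(360,360),interpolation=cv2.INTER_CUBIC)])[...,::-1])
E
```

```text
[[-0.9707, 0.2403, 0.0066], [0.2403, 0.9707, -0.0015], [-0.0068, 0.0001, -1.0]] [ 0.5121 -0.1918  0.0741] [ 0.8  0.5 -2.8]
```

View pics/l1.png

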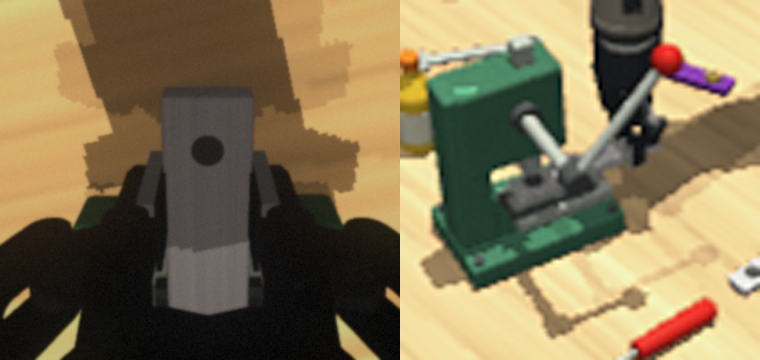

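The bar is lifted clear of the nest, with its free end at (205,150) in the left half, and the lever is at rest on the right. Drawing it out and raising it.

Call:
drive_tool(
  increments=[
    {"dx":0.01,"dy":0,"dz":0,"wx":0,"wy":0,"wz":0,"claw":0.015},
    {"dx":0.014,"dy":0,"dz":0,"wx":0,"wy":0,"wz":0,"claw":0.015},
    {"dx":0.015,"dy":0,"dz":0,"wx":0,"wy":0,"wz":0,"claw":0.015},
    {"dx":0.015,"dy":0,"dz":0,"wx":0,"wy":0,"wz":0,"claw":0.015},
    {"dx":0.015,"dy":0,"dz":0,"wx":0,"wy":0,"wz":0,"claw":0.015},
    {"dx":0.015,"dy":0,"dz":0,"wx":0,"wy":0,"wz":0,"claw":0.015},
    {"dx":0,"dy":0,"dz":-0.01,"wx":0,"wy":0,"wz":0,"claw":0.015},
    {"dx":0,"dy":0,"dz":-0.018,"wx":0,"wy":0,"wz":0,"claw":0.015},
    {"dx":0,"dy":0,"dz":-0.018,"wx":0,"wy":0,"wz":0,"claw":0.015},
    {"dx":0,"dy":0,"dz":-0.018,"wx":0,"wy":0,"wz":0,"claw":0.015},
    {"dx":0,"dy":0,"dz":-0.018,"wx":0,"wy":0,"wz":0,"claw":0.015},
    {"dx":0,"dy":0,"dz":0,"wx":0,"wy":0,"wz":0,"claw":0.015},
  ],
)

```text
t: 17.77
eef_pos: [0.4318, -0.1719, 0.1574]
tool_rot: [0.006, 0.121, 0.993, -0.001]
contact_force: [0.8, -0.7, -2.6]
gripper_width: 0.309
grasp_force: 88.6
```

```bash
python3 - <<'E'
from h import *
o=get_obs(); print(rot(o["tool_rot"]).round(4).tolist(),np.round(o["eef_pos"],4),np.round(o["contact_force"],1),np.round(o["q"],2))
E
```

```text
[[-0.9706, 0.2404, 0.0108], [0.2404, 0.9707, -0.0031], [-0.0113, -0.0004, -0.9999]] [ 0.4318 -0.1719  0.1574] [ 0.8 -0.7 -2.6] [ 0.66  0.3  -0.48  2.12  0.2   0.75  1.38]
```

Call:
drive_tool(
  increments=[
    {"dx":0,"dy":0.01,"dz":0,"wx":0,"wy":0,"wz":0,"claw":0.015},
    {"dx":-0.001,"dy":0.02,"dz":0,"wx":0,"wy":0,"wz":0,"claw":0.015},
    {"dx":-0.001,"dy":0.03,"dz":0,"wx":0,"wy":0,"wz":0,"claw":0.015},
    {"dx":-0.001,"dy":0.03,"dz":0,"wx":0,"wy":0,"wz":0,"claw":0.015},
    {"dx":-0.001,"dy":0.03,"dz":0,"wx":0,"wy":0,"wz":0,"claw":0.015},
    {"dx":-0.001,"dy":0.03,"dz":0,"wx":0,"wy":0,"wz":0,"claw":0.015},
    {"dx":-0.001,"dy":0.03,"dz":0,"wx":0,"wy":0,"wz":0,"claw":0.015},
    {"dx":-0.001,"dy":0.03,"dz":0,"wx":0,"wy":0,"wz":0,"claw":0.015},
    {"dx":-0.001,"dy":0.03,"dz":0,"wx":0,"wy":0,"wz":0,"claw":0.015},
    {"dx":-0.001,"dy":0.03,"dz":0,"wx":0,"wy":0,"wz":0,"claw":0.015},
    {"dx":-0.001,"dy":0.03,"dz":0,"wx":0,"wy":0,"wz":0,"claw":0.015},
    {"dx":0,"dy":0.02,"dz":0,"wx":0,"wy":0,"wz":0,"claw":0.015},
    {"dx":0,"dy":0.01,"dz":0,"wx":0,"wy":0,"wz":-2.4,"claw":0.015},
    {"dx":0,"dy":0,"dz":0,"wx":0,"wy":0,"wz":-5,"claw":0.015},
    {"dx":0,"dy":0,"dz":0,"wx":0,"wy":0,"wz":-5,"claw":0.015},
    {"dx":0,"dy":0,"dz":0,"wx":0,"wy":0,"wz":-4,"claw":0.015},
    {"dx":0,"dy":0,"dz":0,"wx":0,"wy":0,"wz":-2,"claw":0.015},
    {"dx":0,"dy":0,"dz":0,"wx":0,"wy":0,"wz":0,"claw":0.015},
  ],
)

```text
t: 20.02
eef_pos: [0.5191, 0.1459, 0.1555]
tool_rot: [0.003, -0.039, 0.999, -0.001]
contact_force: [-0.5, 0.4, -1.9]
gripper_width: 0.307
grasp_force: 88.7
```

```bash
python3 - <<'E'
from h import *
o=get_obs(); T=rot(o["tool_rot"]); print(o["t"],T.round(4).tolist(),np.round(o["eef_pos"],4),np.round(o["contact_force"],1))
a=[]
for n in("wrist","top","scene"):
    im,d,K,W=cam(n); np.savez(f"f_{n}.npz",im=im,d=d,K=K,W=W,T=T,p=o["eef_pos"])
    if n=="wrist": a.append(cv2.resize(im,(400,300)))
    else:
        C=(np.array([.63,.18,.12])-W[:3,3])@W[:3,:3]; u,v=int(C[0]/C[2]*K[0,0]+K[0,2]),int(C[1]/C[2]*K[1,1]+K[1,2]); print(n,u,v)
        a.append(cv2.resize(im[v-40:v+40,u-50:u+50],(400,300),interpolation=cv2.INTER_CUBIC))
cv2.imwrite("pics/f1.png",np.vstack([np.hstack(a[:2]),np.hstack([a[2],0*a[2]])])[...,::-1])
E
```

```text
20.025 [[-0.997, -0.0778, 0.0065], [-0.0778, 0.997, -0.002], [-0.0063, -0.0025, -1.0]] [0.5191 0.1459 0.1555] [-0.5  0.4 -1.9]
top 216 178
scene 312 267
```

View pics/f1.png

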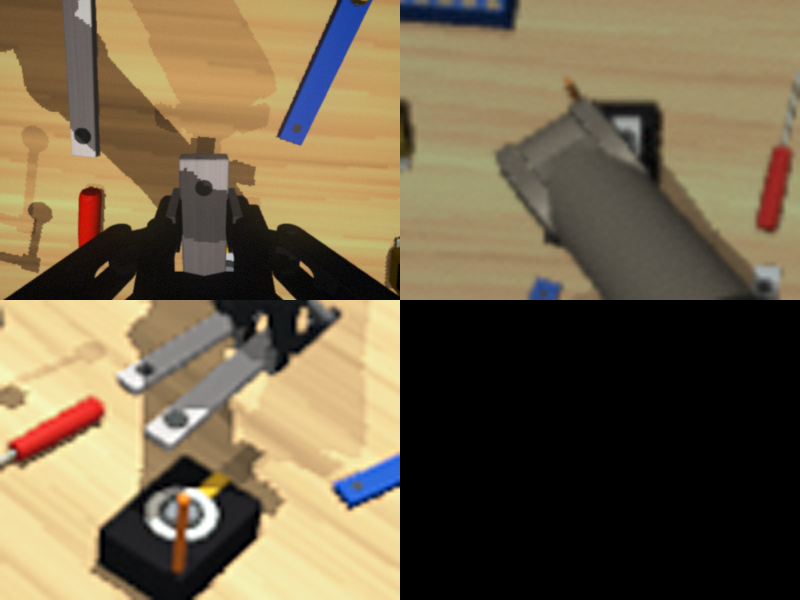

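The scene view (bottom left) shows the bar's bushing end at about (175,418) of the crop, short of the lens ring at (182,512), with its free end in the gripper. I'll measure the bushing, the bar's level and the lens from this view.

```bash
cat > f.py <<'E'
from h import *
z=np.load("f_scene.npz"); im,d,K,W,T,p=[z[k] for k in("im","d","K","W","T","p")]; P=cloud(d,K,W)
hsv=cv2.cvtColor(im,cv2.COLOR_RGB2HSV); H,S,V=[hsv[...,i].astype(int) for i in range(3)]
rel=(P-p)@T*1000
m=(abs(P[...,2]-p[2])<.02)&(rel[...,0]<-40)&(rel[...,0]>-160)&(abs(rel[...,1])<25)
q=P[m]; X=rel[m]
A=np.c_[X[:,0],X[:,1],np.ones(len(X))]; k=np.ones(len(X),bool)
for _ in range(6):
    c=np.linalg.lstsq(A[k],q[k,2]*1000,rcond=None)[0]; r=q[:,2]*1000-A@c; k=(abs(r)<1.5) if _>2 else (r>-3)
print("n",m.sum(),k.sum(),"top plane z at tcp, slope along -x, y:",c.round(4),"z at bush",(c@[-119,0,1]).round(2))
print("bar extent tool x",np.percentile(X[k,0],[0.5,99.5]).round(1),"y",np.percentile(X[k,1],[1,99]).round(1))
vv,uu=np.indices(d.shape)
b=m&(V<115)&(rel[...,0]<-95)&(rel[...,0]>-140)
n,l,s,cc=cv2.connectedComponentsWithStats(b.astype(np.uint8)); i=1+np.argmax(s[1:,4]); cen=cc[i]
R=ray(*cen,K,W,(c@[-119,0,1])/1000); print("dot",s[i],cen,"world",R.round(4),"rel",((R-p)@T*1000).round(1),"rgb",np.median(im[l==i],0), "rel spread",np.percentile(rel[l==i][:,:2],[3,97],axis=0).round(1).tolist())
bl=m&k[np.cumsum(m.ravel())-1].reshape(m.shape); print("bar rgb",np.median(im[bl],0))
bx=(abs(P[...,2]-.055)<.012)&(np.hypot(P[...,0]-.652,P[...,1]-.18)<.09)
for nm,mm,zz in(("ring",bx&(S<60)&(V>130),.055),("stripe",bx&(H>18)&(H<33)&(S>150)&(V>80),.055)):
    pts=np.array([ray(u,v,K,W,zz)[:2] for v,u in np.argwhere(mm)])*1000; print(nm,len(pts),pts.mean(0).round(1),cv2.minAreaRect(pts.astype(np.float32)))
o=(H>5)&(H<20)&(S>150)&(np.hypot(P[...,0]-.698,P[...,1]-.221)<.03)&(P[...,2]>.06); 
top=np.argwhere(o); t=top[top[:,0]<=top[:,0].min()+2].mean(0); print("post top px",t[::-1],"z depth",np.nanpercentile(P[o][:,2],98),ray(t[1],t[0],K,W,.15).round(4))
E
python3 f.py
```

```text
n 244 111 top plane z at tcp, slope along -x, y: [ 1.07000e-02 -2.18000e-02  1.51461e+02] z at bush 150.19
bar extent tool x [-145.4  -41.1] y [-14.   12.8]
dot [303 256   6   5  20] [305.6  258.35] world [0.6382 0.1552 0.1502] rel [-119.4   -0.     6.1] rgb [91.  94.5 92.5] rel spread [[-127.6, -9.1], [-110.5, 7.1]]
bar rgb [140. 137. 136.]
ring 116 [652.1 184.4] ((650.9188232421875, 182.28302001953125), (55.87635803222656, 58.676570892333984), 46.16916275024414)
stripe 29 [606.3 177.8] ((605.8899536132812, 178.08433532714844), (26.061023712158203, 15.946008682250977), 5.556940078735352)
post top px [307. 280.] z depth 0.1506709287384759 [0.7015 0.2205 0.15  ]
```

Call:
drive_tool(
  increments=[
    {"dx":-0.003,"dy":0.005,"dz":-0.0025,"wx":-0.2,"wy":-0.4,"wz":0,"claw":0.015},
    {"dx":-0.0045,"dy":0.007,"dz":-0.0025,"wx":0,"wy":0,"wz":0,"claw":0.015},
    {"dx":-0.0045,"dy":0.007,"dz":0,"wx":0,"wy":0,"wz":0,"claw":0.015},
    {"dx":-0.0046,"dy":0.007,"dz":0,"wx":0,"wy":0,"wz":0,"claw":0.015},
    {"dx":0,"dy":0,"dz":0,"wx":0,"wy":0,"wz":0,"claw":0.015},
    {"dx":0,"dy":0,"dz":0,"wx":0,"wy":0,"wz":0,"claw":0.015},
    {"dx":0,"dy":0,"dz":0,"wx":0,"wy":0,"wz":0,"claw":0.015},
  ],
)

```text
t: 21.05
eef_pos: [0.5335, 0.1733, 0.1608]
tool_rot: [0.007, -0.039, 0.999, 0.001]
contact_force: [0.5, 0.1, -1.7]
gripper_width: 0.305
grasp_force: 88.7
```

```bash
python3 - <<'E'
from h import *
o=get_obs(); T=rot(o["tool_rot"]); print(o["t"],T.round(4).tolist(),np.round(o["eef_pos"],4))
ims=[cam("scene") for _ in range(6)]
im,d,K,W=ims[0]; dd=np.median([i[1] for i in ims],0); im=np.mean([i[0] for i in ims],0).astype(np.uint8)
np.savez("f_scene.npz",im=im,d=dd,K=K,W=W,T=T,p=o["eef_pos"])
c=np.array([.65,.18,.12]); C=(c-W[:3,3])@W[:3,:3]; u,v=int(C[0]/C[2]*K[0,0]+K[0,2]),int(C[1]/C[2]*K[1,1]+K[1,2])
cv2.imwrite("pics/f2.png",cv2.resize(im[v-45:v+45,u-60:u+60],(800,600),interpolation=cv2.INTER_CUBIC)[...,::-1])
E
python3 f.py
```

```text
21.05 [[-0.9969, -0.078, 0.0132], [-0.078, 0.9969, 0.002], [-0.0133, 0.001, -0.9999]] [0.5335 0.1733 0.1608]
n 249 184 top plane z at tcp, slope along -x, y: [ 1.50000e-03 -5.60000e-03  1.56282e+02] z at bush 156.11
bar extent tool x [-144.4  -42.2] y [-15.3  11.9]
dot [306 262   6   5  20] [308.75 264.  ] world [0.6528 0.1825 0.1561] rel [-1.196e+02 -1.000e-01  6.300e+00] rgb [90. 93. 91.] rel spread [[-128.0, -7.3], [-112.3, 7.9]]
bar rgb [139. 137. 135.]
ring 103 [655.8 180.5] ((654.8782958984375, 180.76272583007812), (60.76785659790039, 52.291080474853516), 82.06647491455078)
stripe 28 [607.5 177.2] ((607.818359375, 176.95372009277344), (26.95417022705078, 13.300032615661621), 5.618018627166748)
post top px [307.28571429 279.85714286] z depth 0.15074619641759313 [0.7004 0.2207 0.15  ]
```

View pics/f2.png

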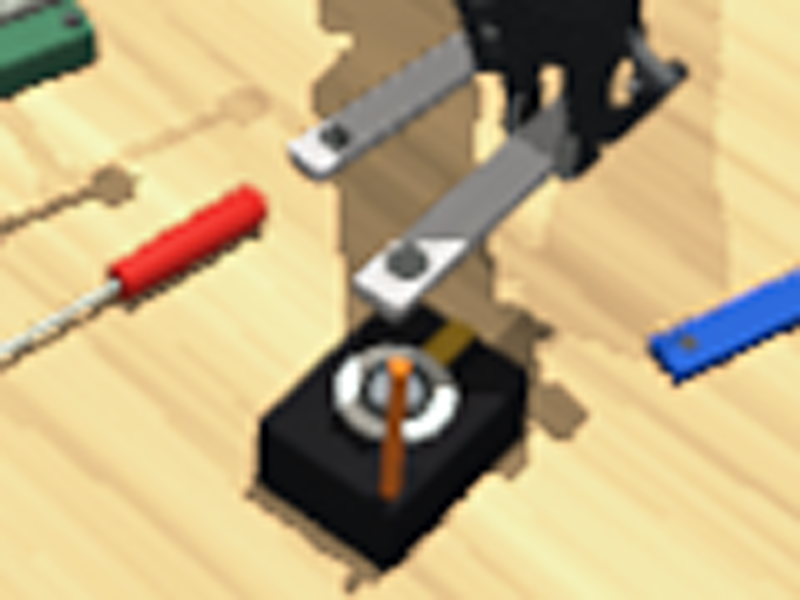

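The dark bushing disc is at (408,262), level with the post's top and aligned with the stripe. It measures (652.8,182.5) against the lens at about (652.5,182.3), with the bar's mid-height at 150 mm and slope under 0.2°. Handing in.

```bash
python3 -c "
from station import *
o=get_obs(); print(o['t'],o['eef_pos'],max(abs(o['joint_vel']))); print(hand_in())"
```

```text
21.35 [0.53360921 0.1735604  0.16096017] 0.002956112701091437
the job is handed in; nothing more can be done
None
```

I handed the job in at 21 s: the lever was pulled to its lower stop and eased back up to rest. The bar is held still and level (slope under 0.2°) at the post's height, in line with the yellow stripe, and the bushing measured within about 1 mm of straight above the lens. I took "flush" from the lever reaching its stop at 31 N and did not check it in an image.

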